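Bolt the hatch of the sample chest

TASK

Bolt the hatch of the grey sample chest: slide the barrel bolt across into its keeper, then turn its knobbed handle down into the notch of the catch bar until it lies fully home, and let go of it. The notch has to be found by feel: bear only lightly on the catch bar, never force the handle against it. Leave everything else on the bench and on the chest undisturbed.

Things in the scene. Friction and masses are not known exactly. Their poses are not given: they have to be found in the camera images.
- chest: the grey steel sample chest, fixed to the bench, 220 mm deep (its x) by 400 mm wide (its y) by 120 mm tall; origin at the centre of its underside; x points away from the robot (front face at x = -110 mm), y to the left seen from the robot, z up. A 12 mm steel barrel bolt lies on its top near the front edge, along the chest's y
- knob (a point): centre of the steel ball knob, 22 mm wide, on the end of the bolt's handle, 60 mm from the bolt's axis; its z axis points along the rod, away from the bolt. The handle is a round 9 mm rod, square to the bolt. There is free room around the knob; with the handle down it stands 28 mm out in front of the chest's front face, at the bolt's height
- bolt_axis (a point): fixed point on the bolt's axis at which the handle stands when the bolt is drawn back (chest x = -78, y = -60, z = 134 mm; axes as the chest's). Two straps, 24 mm wide, guide the bolt 32 mm on the -y side and 88 mm on the +y side of this point, 12 mm above it; the keeper the bolt slides into is a like arch, 117 mm on the +y side, 14 mm above it
- bar (a point): middle of the top of the dark steel catch bar, in front of the bolt and parallel to it (chest x = -100, y = -18, z = 140 mm; axes as the chest's). Bar: 12 mm thick, 106 mm long, along the handle's whole travel; its one notch, 12 mm wide, 9 mm deep, lies up to 12 mm either way from this point (not reported), so the bolt is then slid 30 to 54 mm
- bolt (a joint): how far the bolt is slid across, in m: 0 = drawn back, range 0 to 0.062, growing towards the chest's +y. It drags with about 2.5 N of friction and stays where it is left
- handle (a joint): angle of the handle about the bolt, rad: 0 = straight up, growing as it turns down over the bar to the chest's front; range 0 to 1.6; stays where left, about 1 N turns it at the knob. It stops on top of the bar at 0.95 to 1.1 (it gives a little); slid along it with some 5 N at the knob it drops into the notch; home at about 1.5. Over 40 N of the rod on the bar (some 12 N at the knob) bends the bar
- jar: steel-capped sample jar, 56 mm wide, 70 mm tall, standing on the rear of the chest's hatch; origin at the centre of its underside. Bystander.
- brush: small hand brush, 160 mm long, lying on the rear of the chest's top. Bystander.
- jug: white plastic jug with a handle, 116 mm wide, 150 mm tall, standing on the weighing scale; origin under its centre. Bystander.
- bottle: clear plastic bottle, 84 mm wide, 230 mm tall, at the table's left; origin under its centre. Bystander.
- flask: stoppered glass flask, 80 mm wide, 140 mm tall, at the right; origin under its centre. Bystander.
- spatula: spatula, 250 mm long, lying on the table between the robot and the scale. Bystander.
- bowl: small steel bowl, 110 mm wide, 45 mm tall, at the right rear; origin under its centre. Bystander.

How it is judged:
On the way, in this order (a step that is already met when the one before it is completed fails the run):
1. the bolt is slid across into its keeper (at least 25 mm) (value of joint bolt above 0.025 m), for 0.1 s.
2. the handle is turned down and lies in the notch (value of joint handle above 1.4 rad), for 0.2 s.
At the end, for the whole second after the job is handed in: the bolt is slid across by more than 25 mm, its handle lies in the notch (handle angle above 1.4 rad), both are at rest, and nothing else was disturbed (value of joint bolt above 0.025 m and value of joint handle above 1.4 rad and velocity of joint bolt between -0.01 and 0.01 m/s and velocity of joint handle between -0.1 and 0.1 rad/s); the robot touches nothing.
It fails at once if the handle is forced against the catch bar (more than 40 N) (contact force between handle_c0 and catch_c0 above 40 N or contact force between handle_c0 and catch_c1 above 40 N or contact force between handle_c0 and catch_c2 above 40 N).
It fails at once if a bystander is pushed away by more than 30 mm (distance of any of jar, brush, jug, bottle, flask, spatula, bowl from where it was at the start of the episode above 0.03 m).
It also fails if it takes over 58 s, if anything falls off the work surface, if the arm or the gripper's body presses on something with over 40 N, if the wrist force passes 120 N, or if a joint passes its speed limit or range.

ROBOT

A 6-joint arm with a two-finger parallel gripper is mounted at the origin on the work surface. World frame = base frame: x ahead of the robot, y to its left, z up, the work surface at z = 0. Lengths are in m, angles in rad, forces in N, time in s.
With the tool pointing down it reaches from about 0.3 to 0.775 m from the base axis. Payload 14.6 kg.
Tool frame: the origin (TCP) lies on the centre line of the jaws, within the pads' length; the fingertips stand 19 mm ahead of it and the grasp point (between the pads) is the TCP; z points along the fingers, y is the direction in which the jaws open and shut (so a half turn about z gives the same grasp; the last joint's range is limited). The gripper opens to 94 mm and grips with 3 to 60 N. Pads are 16 mm wide; open, the fingers measure 119 mm over their backs; the gripper's body (75 mm by 177 mm) begins 78 mm behind the grasp point.
Start: joints at [1.139, 0.3, 1.521, -0, 1.321, -0.067], TCP at [0.196, 0.514, 0.224] pointing down, gripper open.
Joint ranges: [-3.03, 3.03], [-0.79, 2.21], [0.23, 2.52], [-1.04, 4.18], [0, 3.07], [-2.55, 2.55]. Speed limits (rad/s): [2.22, 2.22, 2.57, 3.14, 3.14, 3.14].

INTERFACE

Orientations are given as [roll, pitch, yaw] about the fixed x, y, z axes, in that order (R = Rz(yaw) Ry(pitch) Rx(roll)).
In Python, from station import ctrl gives the robot as it stands. The module is installed in compiled form; this text tells all that it offers.
- The arm moves only by the shell command python3 -m creep 'ROWS' [FORCE]. ROWS is a JSON object of lists of equal length, an entry for each row: "translation": the shift along the world's x, y, z in mm, a list of three; "yaw": the turn about the world's z in rad; "gripper": the closure in counts, from 0 (fully open) to 255 (shut). A call has 1 to 5 rows; each row is the pose to reach, as a shift and turn from the pose measured when the call began; what a row does not reach only later rows make up. A row lasts 1/12 s, in which the tool goes at most 41.7 mm and 7.16 degrees, less where a joint would pass 70% of its speed; a pose out of reach is approached as far as the arm can. A call with a gripper value outside its range is refused whole. The fingers move at their own pace and stop on an object; FORCE is the grip in N (left out, the last holds). Time passes only in rows, so rows that repeat a pose let the fingers close. It gives the time, the measured TCP pose, the force and the opening at its end, in the units of the state.
- ctrl.get_obs(): the state, without advancing time (a new reading comes with each control period).
- ctrl.camera(name): name is "scene" or "side" or "wrist"; returns a dict with "pixels" (384x512x3 uint8, red, green, blue), "depth" (384x512 float32, m along the optical axis (not along the pixel's ray), 0 where there is no reading), "fx", "fy", "cx", "cy" (pixels), "dist" ([k1, k2, p1, p2, k3] as OpenCV has them; the pictures are not rectified), "R" (3x3) and "t" (3): a world point X has camera coordinates R X + t; the wrist camera has in their place "tool_from_camera" (4x4, takes a point from camera to tool coordinates, whose origin is the TCP and whose axes are the flange's). Camera axes: x right, y down, z forward; pixel columns grow to the right and rows downward; lengths in m; the calibration is good to about 2 mm. A picture is of the moment at which its call begins: read the wrist's pose just before it.
- ctrl.hand_in(): hands the job in, once; it reports no verdict.
The state is a dict: "time_s": time; "qpos": joint angles; "joint_vel": joint speeds; "tau": joint torques, N m; "ee_pos": TCP position; "eef_rot": TCP orientation; "force": force on the tool from outside, world axes, zero at the start; "moment": the same for the moment, N m; "grip_width": finger opening in m.
Only numpy, scipy, OpenCV 4.12 (cv2) and the standard library are available. Lean on these libraries where they do the work, as an engineer would, in place of code of your own. Each camera call takes 0.05 s, during which the arm holds its last target. There are 200 camera calls.

## Working session

There is one attempt and no reset: what is moved stays moved. The work goes in short steps, Python scripts to look and compute and a shell command to move; the robot and the scene stay as the last step left them, time stands still between calls to the robot, and variables do not carry over. Pictures are saved under pics/ and viewed, about 8 in all and at most 12, crops included, and the job is handed in when it is done.

```bash
mkdir -p pics
cat > h.py <<'E'
import numpy as np,cv2
from station import ctrl
def snap(n,f):
    c=ctrl.camera(n); cv2.imwrite(f'pics/{f}.png',c['pixels'][...,::-1]); np.save(f'pics/{f}.npy',c,allow_pickle=True); return c
def load(f): return np.load(f'pics/{f}.npy',allow_pickle=True).item()
def und(c,uv):
    K=np.array([[c['fx'],0,c['cx']],[0,c['fy'],c['cy']],[0,0,1]])
    return cv2.undistortPoints(np.array(uv,float).reshape(-1,1,2),K,np.array(c['dist'],float)).reshape(-1,2)
def pts(c,uv):
    n=und(c,uv); d=np.array([c['depth'][int(v),int(u)] for u,v in uv])
    P=np.c_[n,np.ones(len(n))]*d[:,None]
    return (P-c['t'])@c['R']
def plane(c,uv,z):
    n=np.c_[und(c,uv),np.ones(len(uv))]; R=np.array(c['R']); D=n@R; o=-R.T@c['t']
    return o+D*((z-o[2])/D[:,2])[:,None]
E
python3 - <<'E'
from h import *
a=snap('scene','s1')['pixels'];b=snap('side','d1')['pixels']
print({k:np.round(v,3).tolist() for k,v in ctrl.get_obs().items()})
E
```

```text
{'time_s': 0.1, 'qpos': [1.139, 0.3, 1.522, -0.0, 1.321, -0.067], 'joint_vel': [0.002, -0.002, -0.001, -0.001, -0.001, -0.001], 'tau': [0.002, -53.264, -35.329, 0.071, 0.023, -0.0], 'ee_pos': [0.196, 0.514, 0.224], 'eef_rot': [-3.141, -0.0, 2.777], 'force': [-0.224, 0.442, 0.447], 'moment': [0.007, 0.039, -0.013], 'grip_width': 0.094}
```

View pics/s1.png

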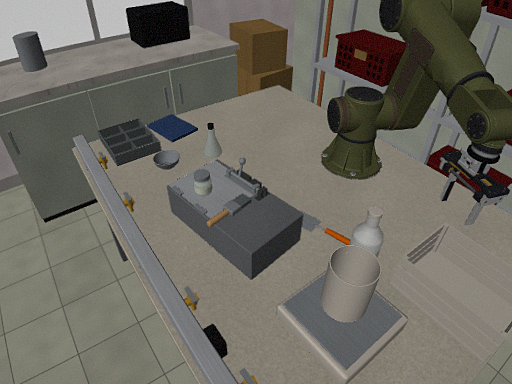

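View pics/d1.png

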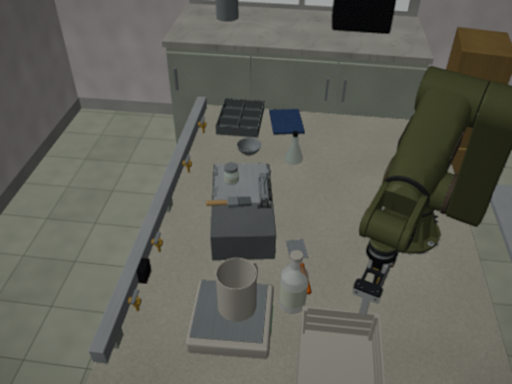

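The scene view shows the chest at about (168-302, 160-270), with the knob near (242,160) and the brush and jar behind the bolt. In the side view the chest spans (210-275, 165-255). Next I'll fit the chest's top from depth.

Run:
```python
from h import *
for f in('s1','d1'):
    c=load(f); v,u=np.mgrid[0:384,0:512]; uv=np.c_[u.ravel(),v.ravel()]
    P=pts(c,uv); ok=(c['depth'].ravel()>0)&(abs(P[:,2]-.12)<.006)&(P[:,0]>.2)&(P[:,0]<1)&(abs(P[:,1])<.6)
    m=ok.reshape(384,512).astype(np.uint8)
    n,l,s,_=cv2.connectedComponentsWithStats(m); k=1+s[1:,4].argmax()
    Q=P[(l==k).ravel()]; r=cv2.minAreaRect((Q[:,:2]*1000).astype(np.float32)); print(f,len(Q),r,np.median(Q[:,2]),cv2.boxPoints(r).round().tolist())
    # stuff above chest near bolt
    x,y,w,h=s[k,:4]
    g=cv2.resize(c['pixels'][140:280,155:315] if f=='s1' else c['pixels'][150:265,195:295],None,fx=5,fy=5,interpolation=cv2.INTER_CUBIC)
    cv2.imwrite(f'pics/{f}c.png',g[:600,:800,::-1])
```

```text
s1 5075 ((611.3399658203125, 36.186492919921875), (222.21701049804688, 405.306640625), 9.30988883972168) 0.1185877404151791 [[469.0, 218.0], [534.0, -182.0], [754.0, -146.0], [688.0, 254.0]]
d1 3397 ((615.9415283203125, 32.37126159667969), (222.3817901611328, 413.9338073730469), 9.442822456359863) 0.12079246043305707 [[472.0, 218.0], [540.0, -190.0], [760.0, -154.0], [692.0, 255.0]]
```

View pics/s1c.png

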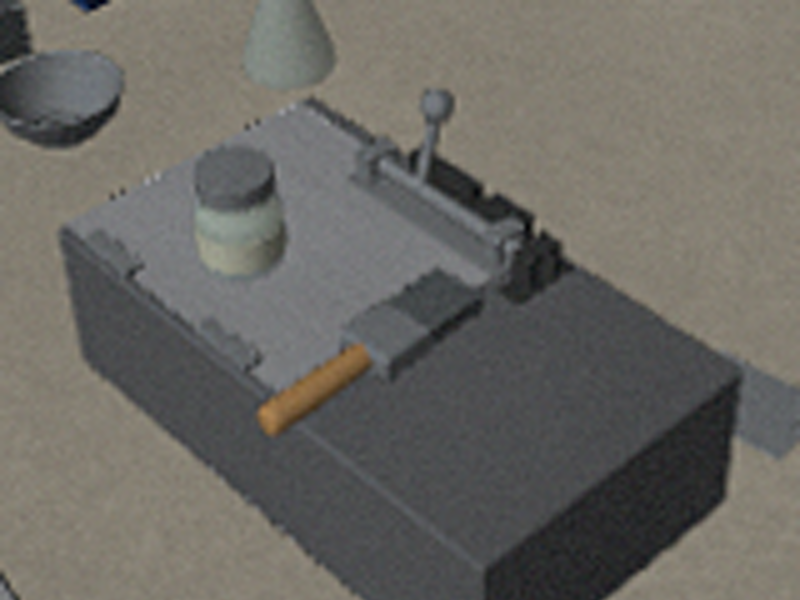

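The crop shows the knob at crop (437,105), which is pixel (242.4,161). The bar is behind the bolt, and there is a small step in its silhouette near crop (490,190). The chest centre is about (613,34) mm and its yaw about 9.4°. I'll check the knob against that and raise the arm.

```bash
cat >> h.py <<'E'
CY=np.deg2rad(9.38); C0=np.array([.6135,.0345,0])
RC=np.array([[np.cos(CY),-np.sin(CY),0],[np.sin(CY),np.cos(CY),0],[0,0,1]])
def w(p): return (C0+RC@(np.array(p)/1000))*1000
def ch(P): return (P-C0)@RC*1000
E
python3 - <<'E'
from h import *
c=load('s1')
print('knob expect',w([-78,-60,194]),'ray',plane(c,[(242.4,161)],.194)*1000,pts(c,[(242,161)])*1000)
print('notch?',ch(plane(c,[(155+98,140+37.5)],.140)), 'bottle',pts(c,[(367,240),(375,215)])*1000,'jug',pts(c,[(350,290)])*1000)
E
python3 -m creep '{"translation":[[0,0,40],[0,0,80],[0,0,110],[40,-20,120],[60,-50,120]],"yaw":[0.12,0.24,0.36,0.46,0.53],"gripper":[0,0,0,0,0]}' 5
```

```text
knob expect [546.3218236  -37.41030953 194.        ] ray [[526.96257415 -22.96721898 194.        ]] [[1024.86730648  734.00007288  830.13328886]]
notch? [[-107.5896759    -7.34527259  140.        ]] bottle [[427.77508502 414.04148295 152.99564277]
 [411.37303965 405.32006197 228.16754497]] jug [[608.08667241 509.39451168 196.67624441]]
time_s: 0.52
ee_pos: [0.2571, 0.4646, 0.3458]
eef_rot: [3.14, 0.002, -2.968]
force: [0.4, 0.1, -0.3]
grip_width: 0.0941
```

```bash
python3 -m creep '{"translation":[[18,-34,0],[36,-68,0],[54,-102,0],[72,-136,0],[90,-170,0]],"yaw":[0,0,0,0,0],"gripper":[0,0,0,0,0]}'
python3 -m creep '{"translation":[[18,-34,0],[36,-68,0],[54,-102,0],[72,-136,0],[90,-170,0]],"yaw":[0,0,0,0,0],"gripper":[0,0,0,0,0]}'
python3 -m creep '{"translation":[[20,-30,0],[40,-60,0],[60,-90,0],[80,-120,0],[95,-145,0]],"yaw":[0,0,0,0,0],"gripper":[0,0,0,0,0]}'
python3 - <<'E'
from h import *
o=ctrl.get_obs(); c=ctrl.camera('wrist'); 
from scipy.spatial.transform import Rotation as R
T=np.eye(4);T[:3,:3]=R.from_euler('xyz',o['eef_rot']).as_matrix();T[:3,3]=o['ee_pos']
M=np.linalg.inv(T@np.array(c['tool_from_camera'])); c['R']=M[:3,:3];c['t']=M[:3,3]
np.save('pics/w1.npy',c,allow_pickle=True);cv2.imwrite('pics/w1.png',c['pixels'][...,::-1]);print(o['ee_pos'],o['eef_rot'],-M[:3,:3].T@M[:3,3],M[2,:3])
E
```

```text
time_s: 0.93
ee_pos: [0.3474, 0.2928, 0.3457]
eef_rot: [3.14, 0.002, -2.968]
force: [0.4, -0.1, 0.3]
grip_width: 0.0939
time_s: 1.35
ee_pos: [0.4378, 0.1209, 0.3456]
eef_rot: [3.141, 0.002, -2.968]
force: [1.0, 1.2, -0.5]
grip_width: 0.0942
time_s: 1.77
ee_pos: [0.5336, -0.0263, 0.345]
eef_rot: [3.14, 0.001, -2.969]
force: [0.1, 0.2, -0.4]
grip_width: 0.094
[ 0.53362531 -0.02630019  0.34504121] [ 3.14036047e+00  1.07289712e-03 -2.96864036e+00] [ 0.45115003 -0.04151277  0.50424193] [ 0.28024075  0.05032335 -0.95860977]
```

View pics/w1.png

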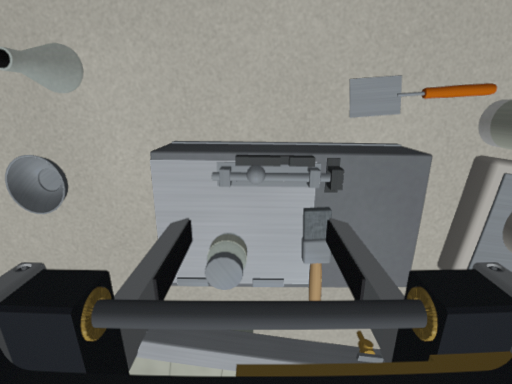

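The wrist view shows the knob at (256,173), the straps at (225,176) and (314,177), and the catch bar at rows 157-164, cols 235-315. There is a gap, likely the notch, near col 285.

Run:
```python
from h import *
c=load('w1')
print('strap-',ch(plane(c,[(225,168.5)],.146)),'strap+',ch(plane(c,[(314,169.5)],.146)))
print('bar L,R',ch(plane(c,[(235.5,160),(315,161)],.140)))
print('corners',ch(plane(c,[(152,151),(427,154)],.12)))
k=plane(c,[(256,173)],.194);print('knob',k*1000,ch(k),'depth',ch(pts(c,[(256,173)])))
print('notch',ch(plane(c,[(285,160)],.140)))
g=cv2.resize(c['pixels'][145:192,205:350],None,fx=5.5,fy=5.5,interpolation=cv2.INTER_CUBIC);cv2.imwrite('pics/w1c.png',g[...,::-1])
```

```text
strap- [[-93.90336194 -91.43643419 146.        ]] strap+ [[-93.73810436  25.00062349 146.        ]]
bar L,R [[-104.14462833  -78.053659    140.        ]
 [-103.89664494   26.81218085  140.        ]]
corners [[-112.10813123 -195.23660084  120.        ]
 [-112.19694291  188.48955972  120.        ]]
knob [[523.52181658 -31.63141315 194.        ]] [[-99.55329708 -50.58239157 194.        ]] depth [[-101.20797394  -50.5360237   201.03078864]]
notch [[-104.79005109  -12.88335069  140.        ]]
```

View pics/w1c.png

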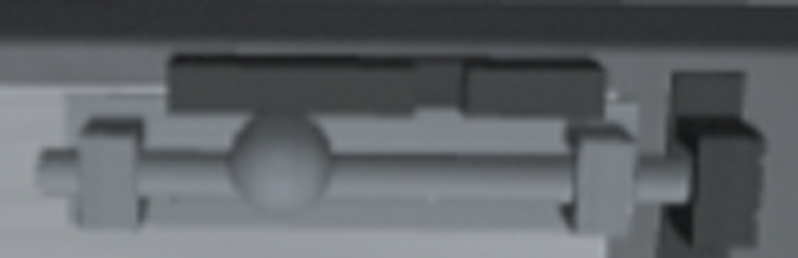

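The knob's depth reading (z about 190, x about -99) means the handle is already tilted to about 0.35 rad. The notch lies about 37 mm on the +y side of the knob. I'll go down and grip.

```bash
python3 -m creep '{"translation":[[-9,-5,-35],[-9,-5,-75],[-9,-5,-115],[-9,-5,-145],[-9,-5,-155]],"yaw":[-0.01,-0.01,-0.01,-0.01,-0.01],"gripper":[0,0,0,0,0]}' 8
python3 -m creep '{"translation":[[0,0,0],[0,0,0],[0,0,0],[0,0,0],[0,0,0]],"yaw":[0,0,0,0,0],"gripper":[150,180,200,220,240]}' 8
python3 -m creep '{"translation":[[0,0,0],[0,0,0],[0,0,0]],"yaw":[0,0,0],"gripper":[255,255,255]}'
```

```text
time_s: 2.23
ee_pos: [0.5241, -0.0342, 0.1847]
eef_rot: [3.139, -0.006, -2.981]
force: [-0.1, 0.7, -0.6]
grip_width: 0.0941
time_s: 2.65
ee_pos: [0.5247, -0.0342, 0.1861]
eef_rot: [3.14, -0.004, -2.981]
force: [0.5, -0.6, 0.3]
grip_width: 0.0641
time_s: 2.9
ee_pos: [0.5248, -0.0342, 0.1866]
eef_rot: [3.14, -0.003, -2.981]
force: [-0.3, 0.1, 0.1]
grip_width: 0.0442
```

```bash
python3 -m creep '{"translation":[[0,0,3],[0,0,3],[0,0,3],[0,0,3],[0,0,3]],"yaw":[0,0,0,0,0],"gripper":[255,255,255,255,255]}'
python3 -m creep '{"translation":[[0,0,0],[0,0,0],[0,0,0],[0,0,0]],"yaw":[0,0,0,0],"gripper":[255,255,255,255]}'
python3 - <<'E'
from h import *
o=ctrl.get_obs(); c=ctrl.camera('wrist')
cv2.imwrite('pics/w2.png',c['pixels'][...,::-1])
E
```

```text
time_s: 3.32
ee_pos: [0.5249, -0.0341, 0.1898]
eef_rot: [3.14, -0.003, -2.981]
force: [-1.1, 2.3, 3.8]
grip_width: 0.0211
time_s: 3.65
ee_pos: [0.5249, -0.034, 0.1898]
eef_rot: [3.14, -0.003, -2.981]
force: [-1.6, 1.4, 2.8]
grip_width: 0.0215
```

View pics/w2.png

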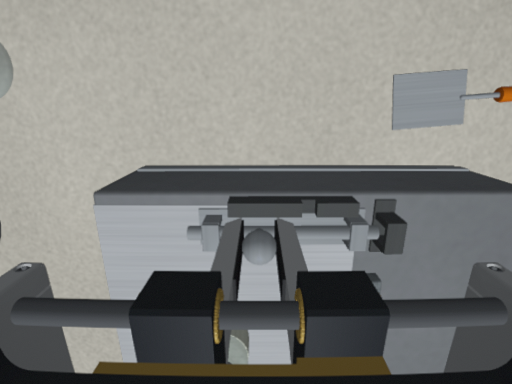

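The knob is held between the pads (width 21.5 mm), and the notch shows as a step in the bar at (308,207). Now I'll slide along chest +y.

```bash
python3 -m creep '{"translation":[[-0.8,4.9,0],[-1.6,9.9,0],[-2.4,14.8,0],[-3.3,19.7,0],[-3.3,19.7,0]],"yaw":[0,0,0,0,0],"gripper":[255,255,255,255,255]}'
python3 -m creep '{"translation":[[-0.8,4.9,0],[-1.6,9.9,0],[-2.4,14.3,0],[-2.4,14.3,0],[-2.4,14.3,0]],"yaw":[0,0,0,0,0],"gripper":[255,255,255,255,255]}'
```

```text
time_s: 4.12
ee_pos: [0.5214, -0.0133, 0.1898]
eef_rot: [3.139, -0.003, -2.98]
force: [0.5, 1.3, 1.3]
grip_width: 0.0211
time_s: 4.53
ee_pos: [0.5189, 0.0017, 0.1898]
eef_rot: [3.139, -0.003, -2.979]
force: [-0.1, 3.0, 2.3]
grip_width: 0.0213
```

```bash
python3 -m creep '{"translation":[[-3.8,-0.6,-1.6],[-7.6,-1.3,-3.4],[-12.6,-2.1,-6.6],[-17.4,-2.9,-10.2],[-17.4,-2.9,-10.2]],"yaw":[0,0,0,0,0],"gripper":[255,255,255,255,255]}'
python3 -m creep '{"translation":[[-2.1,-0.3,-2],[-4.2,-0.7,-4.1],[-4.2,-0.7,-4.1]],"yaw":[0,0,0],"gripper":[255,255,255]}'
```

```text
time_s: 4.95
ee_pos: [0.5002, -0.0014, 0.1788]
eef_rot: [3.138, -0.005, -2.98]
force: [-3.3, 0.8, 1.3]
grip_width: 0.0213
time_s: 5.2
ee_pos: [0.4954, -0.0021, 0.174]
eef_rot: [3.138, -0.006, -2.98]
force: [-2.2, 0.9, 2.0]
grip_width: 0.0212
```

```bash
python3 -m creep '{"translation":[[-1.2,-0.2,-1.6],[-2.4,-0.4,-3.1],[-2.4,-0.4,-3.1]],"yaw":[0,0,0],"gripper":[255,255,255]}'
python3 -m creep '{"translation":[[-1.1,-0.2,-1.7],[-1.1,-0.2,-1.7]],"yaw":[0,0],"gripper":[255,255]}'
python3 -m creep '{"translation":[[-1.0,-0.2,-1.7],[-1.0,-0.2,-1.7]],"yaw":[0,0],"gripper":[255,255]}'
```

```text
time_s: 5.45
ee_pos: [0.4927, -0.0026, 0.1706]
eef_rot: [3.138, -0.007, -2.98]
force: [-2.4, 0.2, 1.6]
grip_width: 0.0209
time_s: 5.62
ee_pos: [0.4914, -0.0028, 0.1685]
eef_rot: [3.138, -0.007, -2.98]
force: [-3.0, 0.8, 1.0]
grip_width: 0.0211
time_s: 5.78
ee_pos: [0.4901, -0.003, 0.1664]
eef_rot: [3.138, -0.008, -2.98]
force: [-2.9, 0.3, 1.2]
grip_width: 0.0212
```

```bash
for i in 1; do python3 -m creep '{"translation":[[-0.8,-0.1,-1.3],[-0.8,-0.1,-1.3]],"yaw":[0,0],"gripper":[255,255]}'; done
python3 -m creep '{"translation":[[-0.7,-0.1,-1.3],[-0.7,-0.1,-1.3]],"yaw":[0,0],"gripper":[255,255]}'
```

```text
time_s: 5.95
ee_pos: [0.4891, -0.0032, 0.1648]
eef_rot: [3.138, -0.008, -2.98]
force: [-1.6, 0.8, 0.3]
grip_width: 0.0213
time_s: 6.12
ee_pos: [0.4883, -0.0033, 0.1632]
eef_rot: [3.138, -0.009, -2.98]
force: [-2.8, 1.2, 1.0]
grip_width: 0.0211
```

```bash
python3 -m creep '{"translation":[[-0.7,-0.1,-1.4],[-0.7,-0.1,-1.4]],"yaw":[0,0],"gripper":[255,255]}'
python3 -m creep '{"translation":[[-0.6,-0.1,-1.4],[-0.6,-0.1,-1.4]],"yaw":[0,0],"gripper":[255,255]}'
```

```text
time_s: 6.28
ee_pos: [0.4874, -0.0034, 0.1615]
eef_rot: [3.137, -0.009, -2.98]
force: [-2.6, 0.3, 0.8]
grip_width: 0.021
time_s: 6.45
ee_pos: [0.4867, -0.0036, 0.1599]
eef_rot: [3.138, -0.009, -2.98]
force: [-2.6, 0.8, 0.3]
grip_width: 0.0213
```

```bash
python3 -m creep '{"translation":[[-0.6,-0.1,-1.5],[-0.6,-0.1,-1.5]],"yaw":[0,0],"gripper":[255,255]}'
python3 -m creep '{"translation":[[-0.6,-0.1,-1.5],[-0.6,-0.1,-1.5]],"yaw":[0,0],"gripper":[255,255]}'
```

```text
time_s: 6.62
ee_pos: [0.4861, -0.0036, 0.1583]
eef_rot: [3.137, -0.009, -2.98]
force: [-2.4, 0.9, 1.0]
grip_width: 0.0211
time_s: 6.78
ee_pos: [0.4855, -0.0037, 0.1567]
eef_rot: [3.137, -0.009, -2.98]
force: [-2.4, 1.8, 1.7]
grip_width: 0.021
```

```bash
python3 -m creep '{"translation":[[-0.6,-0.1,-1.6],[-1.1,-0.2,-3.2],[-1.1,-0.2,-3.2]],"yaw":[0,0,0],"gripper":[255,255,255]}'
python3 - <<'E'
from h import *
o=ctrl.get_obs(); c=ctrl.camera('wrist')
cv2.imwrite('pics/w3.png',c['pixels'][...,::-1])
E
```

```text
time_s: 7.03
ee_pos: [0.4845, -0.0039, 0.1535]
eef_rot: [3.137, -0.008, -2.98]
force: [-1.7, 1.3, 5.2]
grip_width: 0.0212
```

View pics/w3.png

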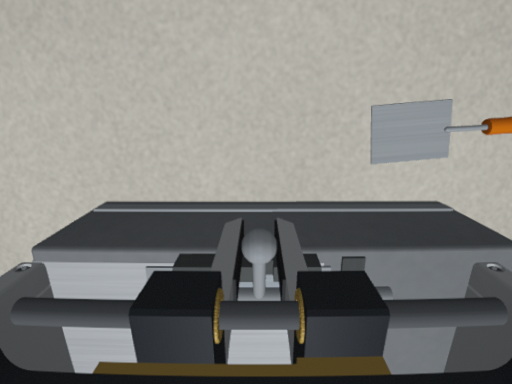

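The handle is at about 1.2 rad by the TCP and the force has risen to about 5 N, so the rod is on the bar. Fingers hide the notch in the picture. I'll feel along +y in 1 mm steps.

```bash
python3 -m creep '{"translation":[[-0.2,1,0],[-0.2,1,0]],"yaw":[0,0],"gripper":[255,255]}'
python3 -m creep '{"translation":[[-0.2,1,0],[-0.2,1,0]],"yaw":[0,0],"gripper":[255,255]}'
```

```text
time_s: 7.25
ee_pos: [0.4843, -0.0027, 0.1534]
eef_rot: [3.137, -0.008, -2.98]
force: [-1.6, 2.5, 2.4]
grip_width: 0.0212
time_s: 7.42
ee_pos: [0.484, -0.0018, 0.1533]
eef_rot: [3.138, -0.008, -2.98]
force: [-0.7, -0.6, 1.9]
grip_width: 0.0208
```

```bash
python3 -m creep '{"translation":[[-0.3,0,-1.2],[-0.3,0,-1.2]],"yaw":[0,0],"gripper":[255,255]}'
python3 -m creep '{"translation":[[-0.3,0,-1.2],[-0.3,0,-1.2]],"yaw":[0,0],"gripper":[255,255]}'
```

```text
time_s: 7.58
ee_pos: [0.4835, -0.0018, 0.1518]
eef_rot: [3.138, -0.009, -2.98]
force: [-3.7, -1.5, 0.4]
grip_width: 0.021
time_s: 7.75
ee_pos: [0.4831, -0.0018, 0.1503]
eef_rot: [3.137, -0.009, -2.98]
force: [-2.4, -0.5, 0.8]
grip_width: 0.0211
```

```bash
python3 -m creep '{"translation":[[-0.4,-0.1,-1.5],[-0.8,-0.1,-3],[-0.8,-0.1,-3]],"yaw":[0,0,0],"gripper":[255,255,255]}'
python3 -m creep '{"translation":[[-0.4,-0.1,-1.5],[-0.7,-0.1,-3],[-0.7,-0.1,-3]],"yaw":[0,0,0],"gripper":[255,255,255]}'
```

```text
time_s: 8.0
ee_pos: [0.4821, -0.0017, 0.1469]
eef_rot: [3.137, -0.009, -2.98]
force: [-1.2, 0.8, -1.3]
grip_width: 0.0214
time_s: 8.25
ee_pos: [0.4813, -0.0017, 0.1435]
eef_rot: [3.137, -0.01, -2.98]
force: [-0.7, 3.0, -0.7]
grip_width: 0.021
```

```bash
python3 -m creep '{"translation":[[-0.2,0,-1.5],[-0.4,0,-3],[-0.4,0,-3]],"yaw":[0,0,0],"gripper":[255,255,255]}'
python3 -m creep '{"translation":[[0,0,-1.2],[0,0,-1.2]],"yaw":[0,0],"gripper":[255,255]}'
python3 -m creep '{"translation":[[0,0,-1.2],[0,0,-1.2]],"yaw":[0,0],"gripper":[255,255]}'
```

```text
time_s: 8.5
ee_pos: [0.4808, -0.0017, 0.1402]
eef_rot: [3.137, -0.01, -2.98]
force: [-1.7, 1.4, -0.7]
grip_width: 0.0213
time_s: 8.67
ee_pos: [0.4807, -0.0017, 0.1387]
eef_rot: [3.137, -0.01, -2.98]
force: [-1.8, 2.6, -0.6]
grip_width: 0.0215
time_s: 8.83
ee_pos: [0.4806, -0.0017, 0.1373]
eef_rot: [3.137, -0.011, -2.98]
force: [-1.5, 1.7, -0.1]
grip_width: 0.0212
```

```bash
python3 -m creep '{"translation":[[0,0,-1.2],[0,0,-1.2]],"yaw":[0,0],"gripper":[255,255]}'
python3 -m creep '{"translation":[[0,0,-1.2],[0,0,-1.2]],"yaw":[0,0],"gripper":[255,255]}'
python3 - <<'E'
from h import *
c=ctrl.camera('wrist')
cv2.imwrite('pics/w4.png',c['pixels'][...,::-1])
E
```

```text
time_s: 9.0
ee_pos: [0.4805, -0.0017, 0.1358]
eef_rot: [3.137, -0.011, -2.98]
force: [-2.1, 0.9, -1.9]
grip_width: 0.0211
time_s: 9.17
ee_pos: [0.4805, -0.0017, 0.1344]
eef_rot: [3.137, -0.011, -2.98]
force: [-2.1, 1.1, -0.6]
grip_width: 0.0211
```

View pics/w4.png

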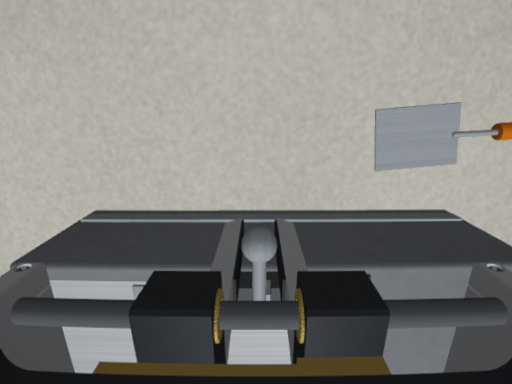

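The knob still sits centred in the pads at (260,245), so it hasn't slipped. I'll ease down until a stop is felt.

```bash
python3 -m creep '{"translation":[[0,0,-1],[0,0,-1]],"yaw":[0,0],"gripper":[255,255]}'
python3 -m creep '{"translation":[[0,0,-1],[0,0,-1]],"yaw":[0,0],"gripper":[255,255]}'
```

```text
time_s: 9.38
ee_pos: [0.4805, -0.0017, 0.1333]
eef_rot: [3.137, -0.011, -2.98]
force: [-2.3, 0.5, -1.0]
grip_width: 0.0212
time_s: 9.55
ee_pos: [0.4805, -0.0017, 0.1322]
eef_rot: [3.137, -0.011, -2.98]
force: [-2.0, 1.3, 0.3]
grip_width: 0.0213
```

```bash
python3 -m creep '{"translation":[[0,0,-1],[0,0,-1]],"yaw":[0,0],"gripper":[255,255]}'
python3 -m creep '{"translation":[[0,0,-0.7],[0,0,-0.7]],"yaw":[0,0],"gripper":[255,255]}'
```

```text
time_s: 9.72
ee_pos: [0.4805, -0.0017, 0.131]
eef_rot: [3.137, -0.011, -2.98]
force: [-2.5, 1.1, 0.6]
grip_width: 0.0214
time_s: 9.88
ee_pos: [0.4806, -0.0017, 0.1302]
eef_rot: [3.137, -0.011, -2.98]
force: [-1.1, 1.5, 1.3]
grip_width: 0.0215
```

```bash
python3 -m creep '{"translation":[[0,0,-0.8],[0,0,-0.8]],"yaw":[0,0],"gripper":[255,255]}'
python3 -m creep '{"translation":[[0,0,-0.8],[0,0,-0.8]],"yaw":[0,0],"gripper":[255,255]}'
```

```text
time_s: 10.05
ee_pos: [0.4806, -0.0017, 0.1295]
eef_rot: [3.137, -0.011, -2.98]
force: [-2.1, 0.9, 2.6]
grip_width: 0.0211
time_s: 10.22
ee_pos: [0.4807, -0.0017, 0.1288]
eef_rot: [3.137, -0.01, -2.98]
force: [-3.8, 3.0, 3.4]
grip_width: 0.0214
```

The force rises steadily, so this is the stop. I'll take one more small step, then release and back up.

```bash
python3 -m creep '{"translation":[[0,0,-0.8],[0,0,-0.8]],"yaw":[0,0],"gripper":[255,255]}'
python3 -m creep '{"translation":[[0,0,0],[0,0,0],[0,0,0],[0,0,0],[0,0,0]],"yaw":[0,0,0,0,0],"gripper":[120,120,120,120,120]}'
python3 -m creep '{"translation":[[0,0,15],[-3,0,45],[-8,0,85],[-20,0,125],[-40,0,150]],"yaw":[0,0,0,0,0],"gripper":[120,120,120,120,120]}'
python3 -m creep '{"translation":[[0,0,30],[0,0,50],[0,0,50]],"yaw":[0,0,0],"gripper":[0,0,0]}'
python3 - <<'E'
from h import *
o=ctrl.get_obs(); c=ctrl.camera('wrist'); 
from scipy.spatial.transform import Rotation as R
T=np.eye(4);T[:3,:3]=R.from_euler('xyz',o['eef_rot']).as_matrix();T[:3,3]=o['ee_pos']
M=np.linalg.inv(T@np.array(c['tool_from_camera'])); c['R']=M[:3,:3];c['t']=M[:3,3]
np.save('pics/w5.npy',c,allow_pickle=True)
cv2.imwrite('pics/w5.png',c['pixels'][...,::-1])
E
```

```text
time_s: 10.38
ee_pos: [0.4809, -0.0017, 0.1283]
eef_rot: [3.137, -0.01, -2.98]
force: [-3.2, 2.2, 5.2]
grip_width: 0.0214
time_s: 10.8
ee_pos: [0.481, -0.0017, 0.1282]
eef_rot: [3.137, -0.01, -2.98]
force: [-0.9, -0.4, -0.1]
grip_width: 0.0489
time_s: 11.22
ee_pos: [0.4415, -0.0018, 0.2817]
eef_rot: [3.138, -0.006, -2.98]
force: [-0.4, 0.4, 0.6]
grip_width: 0.0499
time_s: 11.47
ee_pos: [0.4422, -0.0019, 0.336]
eef_rot: [3.139, 0.0, -2.98]
force: [0.7, 0.1, 0.5]
grip_width: 0.0663
```

View pics/w5.png

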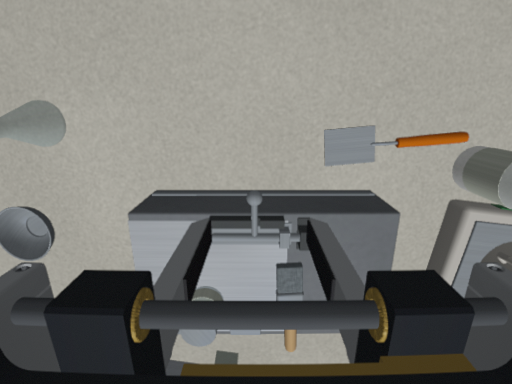

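The handle now points out to the front with the knob at (255,199), the rod crosses the bar, and the bolt end is in the keeper. I'll check the knob's height, using a median of depth over the knob, and compare the bystanders in the scene camera.

Run:
```python
from h import *
c=load('w5')
print(ch(pts(c,[(254,198),(255,199),(256,200),(255,215),(255,225),(255,232)])).round(1))
a=load('s1')['pixels'].astype(int);s=snap('scene','s2')['pixels'].astype(int)
m=(abs(a-s).max(2)>45).astype(np.uint8);m=cv2.morphologyEx(m,cv2.MORPH_OPEN,np.ones((2,2)))
n,l,st,_=cv2.connectedComponentsWithStats(m);print(st[1:][st[1:,4]>8].tolist())
cv2.imwrite('pics/s2c.png',cv2.resize(s[140:280,155:315].astype(np.uint8),None,fx=5,fy=5,interpolation=cv2.INTER_CUBIC)[:600,:,::-1])
```

```text
[[-142.5  -14.5  143.9]
 [-141.8  -13.1  146.1]
 [-140.7  -11.8  146.8]
 [-116.5  -13.3  139.2]
 [-100.8  -13.4  137.1]
 [ -90.4  -13.5  137.6]]
[[254, 0, 152, 52, 3924], [453, 0, 2, 9, 18], [432, 0, 80, 177, 5977], [436, 14, 9, 16, 62], [251, 28, 4, 7, 20], [393, 43, 4, 4, 10], [391, 51, 14, 23, 104], [243, 52, 43, 37, 627], [273, 53, 12, 6, 42], [387, 65, 5, 6, 19], [382, 73, 10, 21, 87], [249, 83, 7, 9, 47], [258, 85, 5, 4, 14], [260, 84, 44, 44, 619], [334, 88, 16, 11, 71], [328, 110, 13, 24, 166], [375, 115, 53, 45, 1079], [241, 159, 6, 7, 19], [441, 158, 8, 12, 51], [443, 169, 23, 33, 191], [261, 174, 3, 4, 9], [481, 179, 12, 9, 55], [467, 184, 8, 8, 20], [503, 189, 8, 8, 38], [264, 193, 5, 5, 17], [474, 194, 9, 10, 55], [484, 196, 19, 9, 89]]
```

View pics/s2c.png

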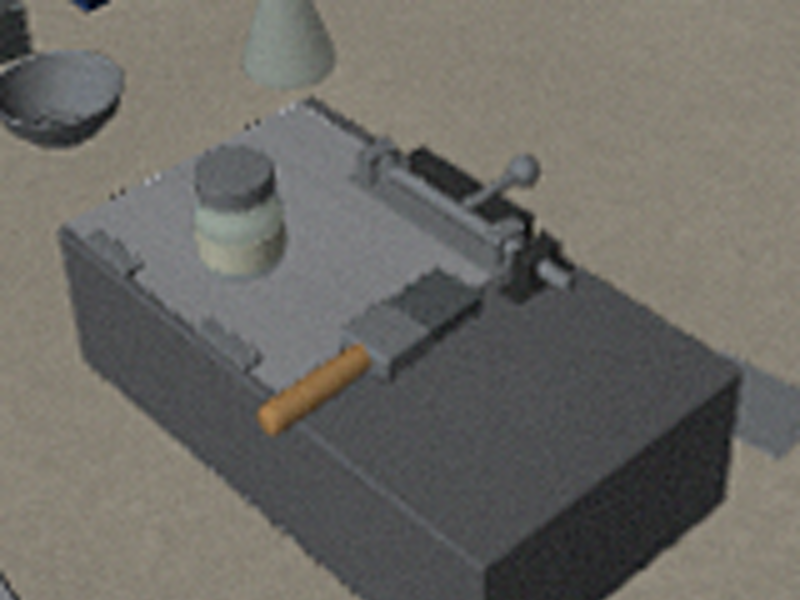

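The rod's upper surface lies level at 137-139 mm, below the bar's top at 140 mm, and the ball top is at about 146 mm (expected about 147 mm at home). The bolt sticks out through the keeper, and the bystanders haven't moved. Handing in.

```bash
python3 -c "
from station import ctrl
print(ctrl.get_obs()['force'],ctrl.get_obs()['time_s']); ctrl.hand_in()"
```

```text
[-0.27166001 -0.25777753 -0.64414478] 11.5667
the job is handed in; nothing more can be done
```

The hatch is bolted and the job is handed in, at 11.6 s of the 58 s allowed. The hand-in reports no verdict, so the result below rests on my own checks.

**What I did:** I gripped the knob lightly (8 N), slid the bolt about 38 mm towards its keeper and turned the handle down until the rod rested on the catch bar. I then felt along 2 mm until it dropped into the notch, lowered it to its stop and let go. The upward force I read at the tool stayed at about 5 N, both on the bar and at the stop.

**Last checks:**
- **Handle:** the rod lies level, its top at 137–139 mm, below the bar's 140 mm top. The knob's top is at about 146 mm, against about 147 mm expected when home.
- **Bolt:** its end sticks out through the keeper.
- **Everything else:** the jar, brush, flask, bowl and spatula look unmoved in the pictures. Comparing scene pictures from before and after, I saw no sign that the jug or bottle had moved.
- **Gripper:** it is clear of everything.

**What disagreed:**
- **Starting pose:** the handle was already tilted about 0.35 rad at the start, and the bolt was probably a little way across, not drawn fully back.
- **Contact with the bar:** I felt it at about 1.2 rad by the tool position, later than the 0.95–1.1 stated.
- **Stop height:** the tool read 128 mm at the home stop, about 10 mm below the 138 mm expected. The knob may have slipped a little in the pads or sat off-centre, so I relied on the depth check above.

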